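# Fit a hook carrier into the counter rail

## Robot

A 6-joint arm with a two-finger parallel gripper is mounted at the origin on the work surface. World frame = base frame: x ahead of the robot, y to its left, z up, the work surface at z = 0. Lengths are in mm, angles in rad, forces in N, time in s.
With the tool pointing down it reaches from about 325 to 775 mm from the base axis. Payload 9.3 kg.
Tool frame: the origin (TCP) lies midway between the tips of the shut fingers; the grasp point (between the pads) lies 19 mm behind it; z points along the fingers, y is the line along which they close (so a half turn about z gives the same grasp; the last joint's range is limited). The gripper opens to 85 mm and grips with 20 to 120 N. Pads are 22 mm wide; open, the fingers measure 114 mm over their backs; the gripper's body (76 mm by 85 mm) begins 54 mm behind the grasp point. The pads swing forward as they close: fully open they stand 13 mm farther back than shut.
Start: joints at [1.088, 0.259, 0.021, 1.334, 0, 1.418], TCP at [178.121, 520.355, 231.279] pointing down, gripper open.
Joint ranges: [-3.04, 3.04], [-0.91, 1.82], [-1.04, 1.36], [-1.92, 1.95], [-1.52, 1.45], [-3.14, 3.14]. Speed limits (rad/s): [2.22, 2.22, 2.79, 3.14, 3.14, 3.14].

## Interface

Orientations are given as a unit quaternion [x, y, z, w].
In Python, from plant import bot gives the robot as it stands. The module is installed in compiled form; this text tells all that it offers.
- The arm moves only by the tool carry_out, never from a script. Its argument "steps" is text: rows parted by semicolons, each of 5 numbers parted by spaces: the shift along the tool's x, y, z in mm, then the turn about the tool's z in degrees, then the finger opening in mm, from 0 to 85.4. In form: dx dy dz spin grip; .... A call has 1 to 12 rows; each row shifts and turns the commanded pose from where the row before left it, along the tool's axes as they then stand; what a row does not reach is not made up. A row lasts 1/8 s, in which the tool goes at most 62.5 mm and 10.7 degrees, less where a joint would pass 70% of its speed; a pose out of reach is approached as far as the arm can. A call with a gripper value outside its range is refused whole. The fingers move at their own pace and stop on an object; "newtons" is the grip in N (left out, the last holds). Time passes only in rows, so rows that do not move let the fingers close. It gives the time, the measured TCP pose, the force, the opening and the grip force at its end, in the units of the state.
- bot.read_state(): the state, without advancing time (a new reading comes with each control period).
- bot.snapshot(name): name is "scene" or "side" or "wrist"; returns the picture (420x560x3 uint8, red, green, blue); there is no depth.
- bot.get_calibration(name): a dict with "K" (3x3 intrinsics, pixels), "pose" (4x4, takes a point from camera to world coordinates). Camera axes: x right, y down, z forward; pixel columns grow to the right and rows downward; lengths in mm; the calibration is good to about 2 mm. A picture is of the moment at which its call begins: read the wrist's pose just before it. get_calibration takes no time and is no camera call; for the wrist camera it gives the pose at the moment of the call.
- bot.close_job(): hands the job in; it is judged then, once.
The state is a dict: "time_s": time; "joint_pos": joint angles; "qvel": joint speeds; "tau": joint torques, N m; "tool_pos": TCP position; "tool_rot": TCP orientation; "wrist_force": force on the tool from outside, world axes, zero at the start; "ft_torque": the same for the moment, N m; "gripper_width": finger opening in mm; "grip_force": force on a finger pad.
Only numpy, scipy, OpenCV 4.12 (cv2) and the standard library are available. Lean on these libraries where they do the work, as an engineer would, in place of code of your own. Each camera call takes 0.05 s, during which the arm holds its last target. There are 200 camera calls.

## Task

Put the loose grey hook carrier onto the aluminium rail of the plywood stand: bring its head to the rail's open end, feed it into the channel there and slide it gently along until you feel it firmly home against the stop inside, with the stop's sprung pin pushed fully in (a press of about 8 N for half a second). Then let go and leave it hanging upright there, holding the pin in; never force it or ram the stop, and leave the beaker, the dish and the travel mug alone.

Things in the scene. Friction and masses are not known exactly. Their poses are not given: they have to be found in the camera images.
- hanger_grip (a point): Centre of the carrier's grip tab, 130 mm above its underside. The tab is 18 mm (x) by 14 mm (y) and spans 98 to 152 mm above the underside. Axes are the carrier's own: x the way it slides into the rail, y from the tab towards the head, z up. Grip it from above, jaws closing along x or y, at or above this point so that the fingertips clear the rail's top.
- hanger_head (a point): Centre of the carrier's head: an upright plate with round ends, 36 mm long (x), 24 mm tall (z), 8 mm thick (y), on a neck 22 mm long (x), 8 mm tall and 14 mm long in y that joins it to the spine. It lies 22 mm to +y and 55 mm below hanger_grip. Axes as there.
- hanger: The hook carrier: loose rigid grey plastic piece, 152 mm tall, 0.08 to 0.17 kg, standing upright on its flat-bottomed hook. Origin on its underside below the tab; axes as hanger_grip. Spine plate 30 (x) by 8 (y) mm; hook foot 40 mm wide (x), reaching 34 mm to -y and 16 mm to +y. Once let go in the rail it sags a few degrees.
- rail_mouth (a point): Centre of the rail's open end, 125 mm above the counter. Axes: x level, into the rail and along it; -y the slot side (away from the robot); z up. The mouth is flared: walls spread 3 to 4 mm over the 9 mm before this point. The head goes in here only, its centre on this x line and the carrier's axes parallel to these.
- rail: The fixed rail: straight aluminium C-channel, 200 mm long, on a plywood stand (138 mm tall, on its +y side). Inside 27 mm tall, 11 mm deep: 1.5 mm play round the head; slot 12 mm tall, walls and lips 4 mm, top 17.5 mm above rail_mouth. Origin on the counter under rail_mouth. It is rigid: over 20 N in all on rail, strip and stop is forcing it.
- brake (a joint): Travel in m of the sprung steel brake strip on the channel's back wall (0 = out, grows as the head pushes it back). From about 27 mm inside the mouth it presses the head towards the slot with about 3 N, so that sliding meets 1 to 5 N of drag and the carrier stays where it is left.
- pin (a joint): Travel in m of the short sprung steel pin (6 mm thick) in the face of the end stop, a steel block fixed inside the channel: 0 = out 5 mm towards the mouth, 0.005 = pushed in flush. Under 1 N pushes it in; then the head's round end meets the rigid block. The block's face is 105 to 160 mm inside the mouth, set anew each time and not measured: find it by feel.
- beaker: Bystander: open pale cup, 60 mm across, 75 mm tall; origin at the centre of its underside.
- travel_mug: Bystander: closed steel mug with black cap, 72 mm across, 150 mm tall; origin at the centre of its underside.
- dish: Bystander: shallow pale bowl, 130 mm across, 40 mm tall; origin at the centre of its underside.
There are look-alikes about, which are no part of the job. Several things have the shape of the hanger; the one meant has the colours described above.

How it is judged:
By the outcome, as a careful person would: the job done as asked, in the order asked, and still so for the second after the job is handed in, with the robot touching nothing.
It also fails if it takes over 72 s, if anything falls off the work surface, if the arm or the gripper's body presses on something with over 40 N, if the wrist force passes 120 N, or if a joint passes its speed limit or range.

## Working session

There is one attempt and no reset: what is moved stays moved. The work goes in short steps, Python scripts to look and compute and a tool call to move; the robot and the scene stay as the last step left them, time stands still between calls to the robot, and variables do not carry over. Pictures are saved under pics/ and viewed, at most 10 in all, crops included, and the job is handed in when it is done.

Besides the shell and the picture viewer there is one more tool, called after ">>>" as name(argument=value, ...) on one line, values as JSON. carry_out: Moves the arm, as the interface text tells. Its arguments: {"type":"object","properties":{"steps":{"type":"string"},"newtons":{"type":"number"}},"required":["steps"]}

```bash
mkdir -p pics
python3 - <<'E'
from plant import bot
import cv2
for n in("scene","side"):
    cv2.imwrite(f"pics/{n}0.png",cv2.cvtColor(bot.snapshot(n),cv2.COLOR_RGB2BGR))
    c=bot.get_calibration(n);print(n,c["K"],c["pose"])
c=bot.get_calibration("wrist");print(c["K"],c["pose"])
s=bot.read_state();print(s)
E
```

```text
scene [[511.10691897   0.         277.33415823]
 [  0.         511.10691897 220.24240826]
 [  0.           0.           1.        ]] [[ 6.34579389e-01  5.48048126e-01 -5.44933253e-01  1.29897973e+03]
 [ 7.72856003e-01 -4.51461470e-01  4.45955310e-01 -5.19849683e+02]
 [-1.61139532e-03 -7.04148984e-01 -7.10050429e-01  1.09774507e+03]
 [ 0.00000000e+00  0.00000000e+00  0.00000000e+00  1.00000000e+00]]
side [[439.99605077   0.         280.52861649]
 [  0.         439.99605077 211.35337281]
 [  0.           0.           1.        ]] [[ 9.34167784e-01 -1.84993809e-01  3.05135776e-01  2.10824832e+02]
 [-3.56784968e-01 -4.98419714e-01  7.90115356e-01 -7.95877737e+02]
 [ 5.91923716e-03 -8.46968169e-01 -5.31610650e-01  7.01281888e+02]
 [ 0.00000000e+00  0.00000000e+00  0.00000000e+00  1.00000000e+00]]
[[326.30883945   0.         277.01462809]
 [  0.         326.30883945 213.05102701]
 [  0.           0.           1.        ]] [[ 3.23965276e-01  9.12380617e-01  2.50216125e-01  1.14869567e+02]
 [ 9.46067568e-01 -3.11973088e-01 -8.73438574e-02  5.41353393e+02]
 [-1.63014536e-03  2.65017737e-01 -9.64242159e-01  3.74522921e+02]
 [ 0.00000000e+00  0.00000000e+00  0.00000000e+00  1.00000000e+00]]
{'time_s': 0.1, 'joint_pos': array([1.08840298e+00, 2.59151093e-01, 2.08335162e-02, 1.33371817e+00,
       2.82737010e-06, 1.41816958e+00]), 'qvel': array([-6.82773951e-05, -9.81843701e-04,  1.51908358e-03,  2.17353664e-04,
        3.27468225e-04,  6.07684497e-04]), 'tau': array([ 5.51645484e-03, -5.56694019e+01,  3.45070839e+01,  1.16798250e-02,
       -1.37929073e-04,  2.26771357e-05]), 'tool_pos': array([177.99833813, 520.12696215, 230.71674536]), 'tool_rot': array([ 1.64137184e-01,  9.86437327e-01, -5.88291134e-04, -1.94817167e-04]), 'wrist_force': array([ 0.33586784, -0.05409521, -0.30233769]), 'ft_torque': array([-0.02988849,  0.03303075,  0.04940997]), 'grip_force': 0.0, 'gripper_width': 84.95148818770035}
```

View pics/scene0.png

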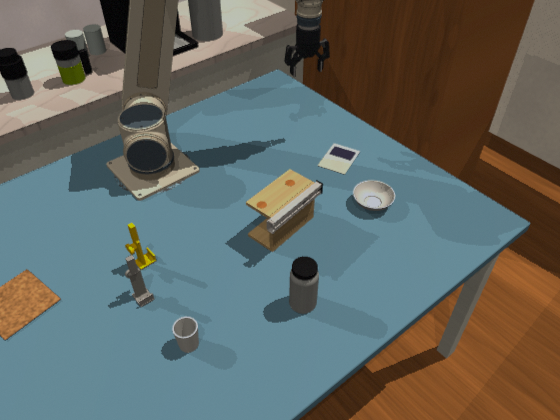

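View pics/side0.png

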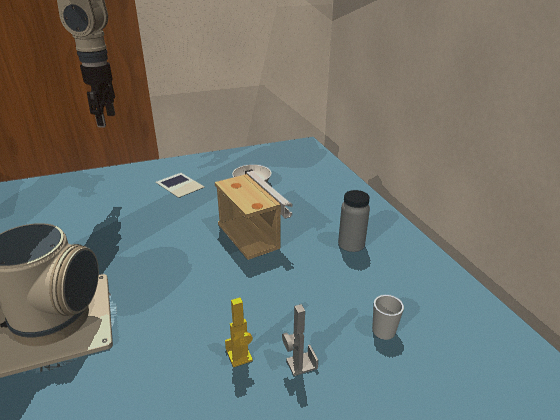

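Candidates for the carrier: a yellow one at scene (138,247), and a grey one at scene (138,280), side (300,340). The grey one fits the description. The rail is at scene (295,207), with its mouth at the lower-left end, about (270,228) in scene and (290,213) in side. I'll check both in one close crop.

Run:
```python
import cv2,numpy as np
a=cv2.imread("pics/scene0.png");b=cv2.imread("pics/side0.png")
r=lambda im,x,y,w,h:cv2.resize(im[y:y+h,x:x+w],(400,300),interpolation=cv2.INTER_CUBIC)
m=np.vstack([np.hstack([r(a,100,220,100,75+0),r(a,235,165,100,75)]),np.hstack([r(b,230,295,120,90),r(b,205,155,100,75)])])
m[300:,:400]=r(b,230,295,120,90)
cv2.imwrite("pics/crop1.png",m)
```

```text
(no output)
```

View pics/crop1.png

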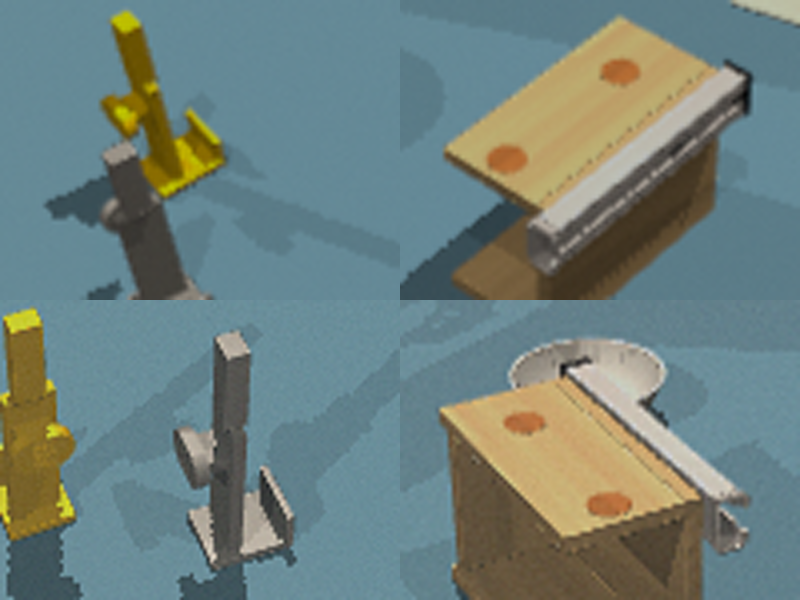

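The grey carrier is the right one. Its head points roughly at the robot, and the flared mouth is at the near-right end of the rail. I'll triangulate both.

```bash
cat > h.py <<'E'
from plant import bot
import cv2,numpy as np
def ray(c,p):
    d=np.linalg.inv(c["K"])@[p[0],p[1],1.];return c["pose"][:3,3],c["pose"][:3,:3]@d
def onz(c,p,z):
    o,d=ray(c,p);return (o+d*(z-o[2])/d[2]).round(1)
def tri(cs,ps):
    A=np.zeros((3,3));b=np.zeros(3)
    for c,p in zip(cs,ps):
        o,d=ray(c,p);d=d/np.linalg.norm(d);M=np.eye(3)-np.outer(d,d);A+=M;b+=M@o
    return np.linalg.solve(A,b).round(1)
def proj(c,X):
    q=np.linalg.inv(c["pose"])@[*X,1];u=c["K"]@q[:3];return (u[:2]/u[2]).round(1)
E
python3 - <<'E'
from h import *
a=bot.get_calibration("scene");b=bot.get_calibration("side")
S=lambda x,y,ox,oy,k:(ox+x/k-.5+.5/k,oy+y/k-.5+.5/k)
ts=S(121,156,100,220,4);td=S(232,43,230,295,10/3)
print("tab",onz(a,ts,152),onz(b,td,152),tri([a,b],[ts,td]))
print("foot edge side",[onz(b,S(x,y,230,295,10/3),0) for x,y in((189,219),(217,268),(288,243))])
# rail top: back-edge/front-edge at near and far end (scene: x-400), side(x-400,y-300)
for n,p in dict(near_back=(131,222),near_front=(155,240),far_back=(325,65),far_front=(347,78)).items():print(n,"scene",onz(a,S(*p,235,165,4),142.5))
for n,p in dict(near_back=(313,202),near_front=(343,197),far_back=(168,72),far_front=(190,66)).items():print(n,"side",onz(b,S(*p,205,155,4),142.5))
print("mug",onz(a,(304,267),150),onz(b,(356,199),150))
print("beaker",onz(a,(186,328),75),onz(b,(388,303),75))
E
```

```text
tab [ 447.  -285.3  152. ] [ 444.2 -285.4  152. ] [ 445.  -284.4  150.3]
foot edge side [array([ 429.2, -267.5,    0. ]), array([ 431.6, -304.5,    0. ]), array([ 476.3, -303.2,    0. ])]
near_back scene [548.9  60.1 142.5]
near_front scene [571.8  61.9 142.5]
far_back scene [513.6 265.1 142.5]
far_front scene [533.9 267.6 142.5]
near_back side [547.2  59.4 142.5]
near_front side [566.6  58.5 142.5]
far_back side [515.5 256.3 142.5]
far_front side [532.6 259.7 142.5]
mug [734.1  24.6 150. ] [722.7  12.2 150. ]
beaker [ 652.1 -266.4   75. ] [ 649.4 -264.8   75. ]
```

>>> carry_out(steps="0 0 0 -10.5 85; 0 0 0 -10.5 85; -40 -42 -3 0 85; -40 -42 -3 0 85; -40 -42 -3 0 85; -40 -42 -3 0 85; -40 -42 -3 0 85; -40 -42 -3 0 85; -40 -42 -3 0 85; -40 -42 -3 0 85; -40 -42 -3 0 85; -40 -42 -3 0 85")

```text
time_s: 1.6
tool_pos: [594.3, 113.7, 261.1]
tool_rot: [-0.018, 1.0, 0.0, -0.0]
wrist_force: [0.7, 0.9, 0.8]
gripper_width: 85.1
grip_force: 0.0
```

Run:
```python
from h import *
bot.snapshot("side")
c=bot.get_calibration("wrist");cv2.imwrite("pics/w1.png",cv2.cvtColor(bot.snapshot("wrist"),cv2.COLOR_RGB2BGR))
np.savez("w1.npz",**c);print(bot.read_state()["tool_pos"],bot.read_state()["tool_rot"],bot.read_state()["qvel"].round(3))
```

```text
[596.45090031 111.26883148 259.63944318] [-1.60670758e-02  9.99870646e-01 -5.06383249e-04 -5.33191125e-04] [ 0.062 -0.045 -0.065  0.008  0.021  0.057]
```

View pics/w1.png

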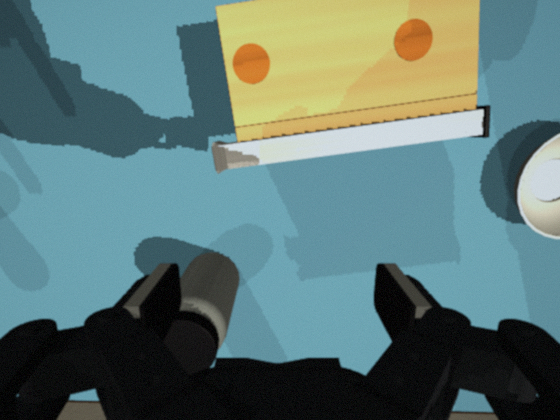

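Run:
```python
from h import *
im=cv2.imread("pics/w1.png");hsv=cv2.cvtColor(im,cv2.COLOR_BGR2HSV)
c=dict(np.load("w1.npz"))
g=(hsv[...,1]<60)&(hsv[...,2]>100)
T=[];B=[]
for x in range(270,475):
    r=np.where(g[95:180,x])[0]+95
    T.append((x,r.min()-.5));B.append((x,r.max()+.5))
W={}
for n,E in(("back",T),("front",B)):
    v=cv2.fitLine(np.float32(E),cv2.DIST_HUBER,0,.01,.01).ravel()
    f=lambda x:(x,v[3]+(x-v[2])*v[1]/v[0])
    p,q=onz(c,f(230),142.5),onz(c,f(480),142.5);d=q-p
    print(n,f(230),f(480),p,q,np.degrees(np.arctan2(d[1],d[0])))
for p in((213,143),(217,172),(228,142),(230,170),(481,108),(485,135)):print(p,onz(c,p,142.5))
cv2.imwrite("pics/w1c.png",cv2.resize(im[125:185,200:280],(800,600),interpolation=cv2.INTER_CUBIC))
```

```text
back (230, np.float32(142.73317)) (480, np.float32(108.35668)) [547.7  69.4 142.5] [515.7 260.  142.5] 99.53055464541804
front (230, np.float32(168.7674)) (480, np.float32(134.85452)) [568.1  69.3 142.5] [535.3 263.9 142.5] 99.56732935047789
(213, 143) [548.4  56.1 142.5]
(217, 172) [571.1  58.9 142.5]
(228, 142) [547.2  67.9 142.5]
(230, 170) [569.1  69.3 142.5]
(481, 108) [515.5 260.7 142.5]
(485, 135) [535.2 267.8 142.5]
```

View pics/w1c.png

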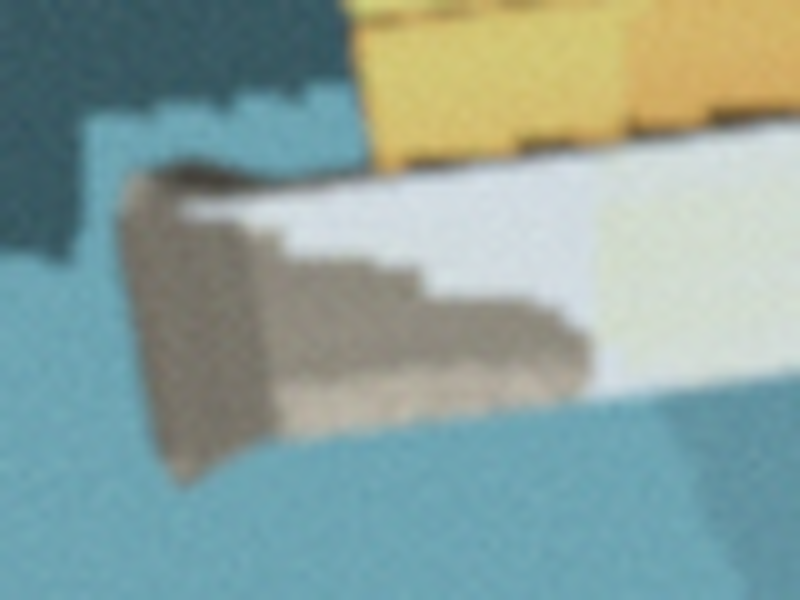

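The rail runs at 99.55°, and the mouth is at about (558.3, 66.5). Next I'll look at the carrier.

>>> carry_out(steps="11 -39 -4 0 85; 11 -39 -4 0 85; 11 -39 -4 0 85; 11 -39 -4 0 85; 11 -39 -4 0 85; 11 -39 -4 0 85; 11 -39 -4 0 85; 11 -39 -4 0 85; 11 -39 -4 0 85; 11 -39 -4 0 85; 0 0 0 0 85; 0 0 0 0 85")

```text
time_s: 3.2
tool_pos: [497.6, -277.9, 301.0]
tool_rot: [-0.018, 1.0, 0.0, -0.0]
wrist_force: [0.3, -0.1, -0.9]
gripper_width: 85.3
grip_force: 0.0
```

Run:
```python
from h import *
c=bot.get_calibration("wrist");cv2.imwrite("pics/w2.png",cv2.cvtColor(bot.snapshot("wrist"),cv2.COLOR_RGB2BGR))
np.savez("w2.npz",**c);print(bot.read_state()["tool_pos"],bot.read_state()["tool_rot"],proj(c,(445.5,-285.3,152)))
print("yellow tab",onz(bot.get_calibration("scene"),(131.4,225.3),152))
```

```text
[ 497.72090356 -277.50400834  301.13114163] [-1.86527221e-02  9.99825975e-01  2.74987878e-04 -1.38663226e-04] [271.5 140.6]
yellow tab [ 347.8 -228.4  152. ]
```

View pics/w2.png

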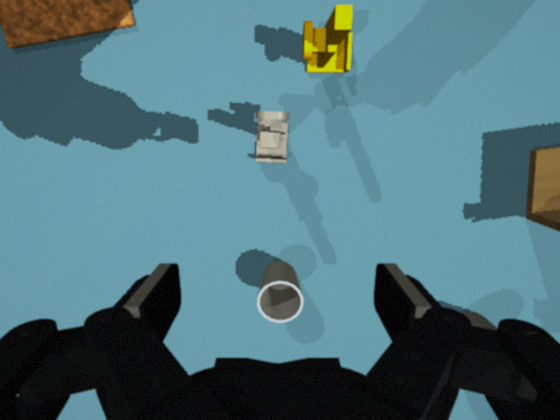

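Run:
```python
import cv2
im=cv2.imread("pics/w2.png")
cv2.imwrite("pics/w2c.png",cv2.resize(im[102:170,230:320],(794,600),interpolation=cv2.INTER_CUBIC))
```

```text
(no output)
```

View pics/w2c.png

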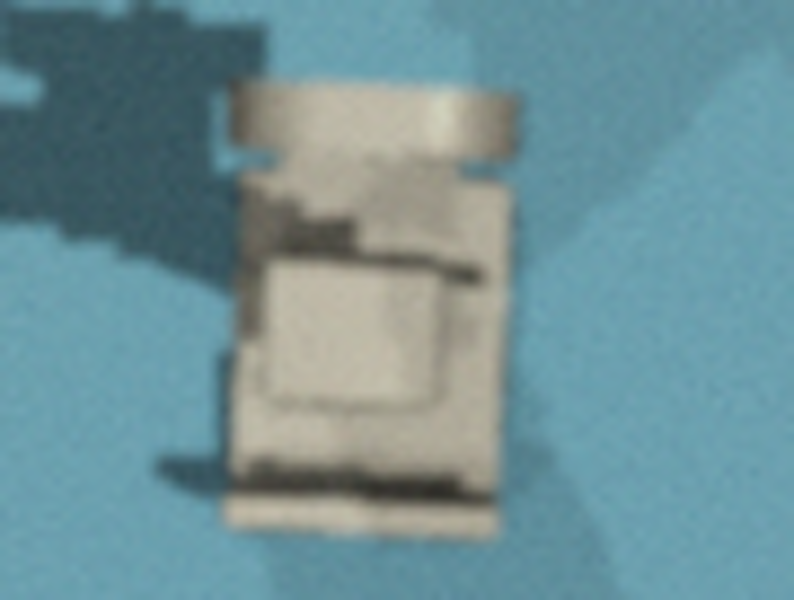

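Run:
```python
from h import *
c=dict(np.load("w2.npz"))
S=lambda x,y:(230+x/8.822-.45,102+y/8.822-.45)
P=onz(c,S(353,333),152);print(P)
for a,b,z in(((222,527),(500,535),20),((232,82),(520,97),87),((267,402),(437,408),152),((513,185),(497,535),10)):
    d=onz(c,S(*b),z)-onz(c,S(*a),z);print(np.degrees(np.arctan2(d[1],d[0])))
s=bot.read_state();q=s["tool_rot"]
from scipy.spatial.transform import Rotation as R
print("tool delta",R.from_quat(q).inv().apply([P[0],P[1],119]-s["tool_pos"]))
```

```text
[ 444.4 -287.   152. ]
90.42128490416862
89.33185793167121
90.33703010985789
-0.11300928050061174
tool delta [ 53.58935693  -7.60166512 182.14126626]
```

>>> carry_out(steps="26.5 -3.5 0 0 60; 26.5 -3.5 0 1.9 60; 0 0 25 0 60; 0 0 25 0 60; 0 0 25 0 60; 0 0 25 0 60; 0 0 25 0 60; 0 0 20 0 60; 0 0 15 0 60; 0 0 10 0 60; 0 0 7 0 60; 0 0 5 0 60")

```text
time_s: 4.75
tool_pos: [445.1, -287.5, 119.2]
tool_rot: [-0.002, 1.0, -0.0, 0.0]
wrist_force: [-0.6, 0.1, -0.2]
gripper_width: 60.0
grip_force: 0.0
```

>>> carry_out(steps="0 0 0 0 40; 0 0 0 0 30; 0 0 0 0 24; 0 0 0 0 20; 0 0 0 0 14; 0 0 0 0 10; 0 0 0 0 10; 0 0 0 0 10", newtons=50)

```text
time_s: 5.75
tool_pos: [445.1, -287.4, 119.5]
tool_rot: [-0.002, 1.0, -0.0, 0.0]
wrist_force: [-0.8, 1.2, 4.7]
gripper_width: 17.2
grip_force: 49.7
```

Run:
```python
from h import *
s=bot.read_state();print({k:np.round(s[k],4) for k in("time_s","tool_pos","tool_rot","wrist_force","gripper_width","grip_force")})
a=bot.snapshot("scene")[200:320,90:210];b=bot.snapshot("side")[250:400,200:380]
m=np.hstack([cv2.resize(a,(400,400)),cv2.resize(b,(400,400))])
cv2.imwrite("pics/g.png",cv2.cvtColor(m,cv2.COLOR_RGB2BGR))
```

```text
{'time_s': np.float64(5.75), 'tool_pos': array([ 445.0594, -287.4209,  119.532 ]), 'tool_rot': array([-1.8e-03,  1.0e+00, -1.0e-04,  2.0e-04]), 'wrist_force': array([-0.8103,  1.1868,  4.6949]), 'gripper_width': np.float64(17.1907), 'grip_force': np.float64(49.7163)}
```

View pics/g.png

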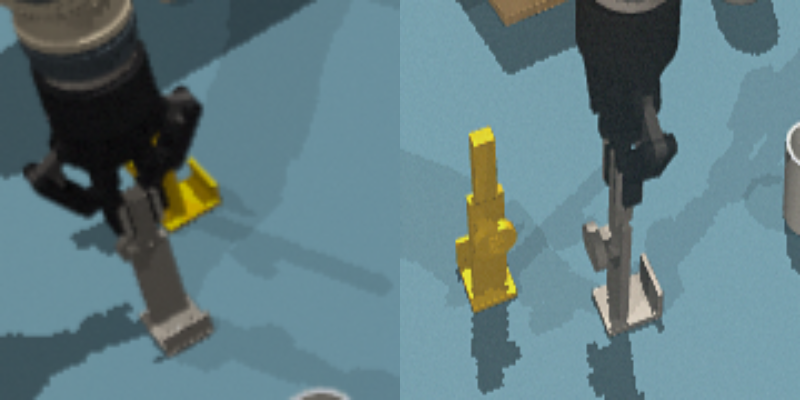

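>>> carry_out(steps="0 0 -10 0 10; 0 0 -20 0 10; 0 0 -20 0 10; -10 20 0 0 10; -18 40 0 0 10; -18 40 0 0 10; -18 40 0 0 10; -18 40 0 0 10; -18 40 0 0 10; -18 40 0 0 10; -18 36 0 0 10; -7.5 16.5 0 0 10", newtons=60)

```text
time_s: 7.35
tool_pos: [587.9, 27.3, 169.2]
tool_rot: [-0.003, 1.0, -0.0, -0.0]
wrist_force: [-0.0, -0.1, -1.3]
gripper_width: 17.1
grip_force: 58.8
```

>>> carry_out(steps="0 0 0 -4.7 10; 0 0 0 -4.7 10; 0 0 0 0 10; 0 0 0 0 10")

```text
time_s: 7.85
tool_pos: [587.3, 25.2, 169.3]
tool_rot: [-0.083, 0.997, -0.0, -0.0]
wrist_force: [0.4, 0.1, -1.6]
gripper_width: 17.2
grip_force: 58.8
```

Run:
```python
from h import *
s=bot.read_state();print({k:np.round(s[k],4) for k in("time_s","tool_pos","tool_rot","wrist_force","ft_torque","gripper_width")})
c=bot.get_calibration("wrist");w=bot.snapshot("wrist");np.savez("w3.npz",**c)
d=bot.snapshot("side")
a=bot.snapshot("scene")
for n,i in(("w3",w),("side3",d),("scene3",a)):cv2.imwrite(f"pics/{n}.png",cv2.cvtColor(i,cv2.COLOR_RGB2BGR))
M=np.array([558.3,66.5,125]);print(proj(c,M),proj(bot.get_calibration("side"),M),proj(bot.get_calibration("scene"),M))
u,v=proj(c,M).astype(int)
p=cv2.resize(w[120:270,140:340],(800,600),interpolation=cv2.INTER_CUBIC)
cv2.imwrite("pics/w3c.png",cv2.cvtColor(p,cv2.COLOR_RGB2BGR))
```

```text
{'time_s': np.float64(7.85), 'tool_pos': array([587.2578,  25.2122, 169.3206]), 'tool_rot': array([-8.260e-02,  9.966e-01, -1.000e-04, -1.000e-04]), 'wrist_force': array([ 0.3743,  0.1237, -1.5704]), 'ft_torque': array([-0.0067,  0.0253, -0.0171]), 'gripper_width': np.float64(17.2349)}
[355.1 202.5] [286.  208.9] [271.6 225.6]
```

View pics/w3c.png

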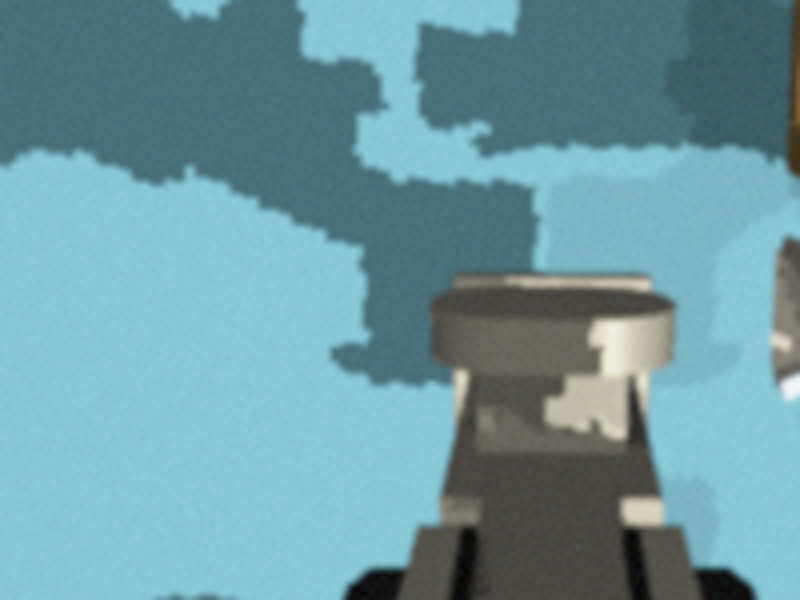

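Run:
```python
from h import *
c=dict(np.load("w3.npz"));s=bot.read_state();t=s["tool_pos"]
from scipy.spatial.transform import Rotation as R
m=R.from_quat(s["tool_rot"]).as_matrix();X=m[:,1];Y=m[:,0];Z=-m[:,2]
print("yaw",np.degrees(np.arctan2(X[1],X[0])))
H=t+22*Y-44.5*Z
f=lambda P:((np.array(proj(c,P))-[140,120]+.375)*4).round(0)
print("head c",H.round(1))
for n,(x,y,z) in dict(backtop=(0,4,12),fronttop=(0,-4,12),L=(-18,4,0),Rr=(18,4,0),tl=(-6,-4,12)).items():print(n,f(H+x*X+y*Y+z*Z))
M=np.array([558.3,66.5,125]);a=np.radians(99.55);RX=np.array([np.cos(a),np.sin(a),0]);RY=np.array([-np.sin(a),np.cos(a),0]);RZ=np.array([0,0,1.])
g=lambda P:np.array(proj(c,P)).round(1)
for n,(x,y,z) in dict(mb=(0,9.5,17.5),mf=(0,-9.5,17.5),fb=(100,9.5,17.5),ff=(100,-9.5,17.5),flb=(-9,13,20),flf=(-9,-13,20)).items():print(n,g(M+x*RX+y*RY+z*RZ))
d=H-M;print("head in rail axes",d@RX,d@RY,d[2])
im=cv2.imread("pics/w3.png");cv2.imwrite("pics/w3d.png",cv2.resize(im[140:260,230:430],(800,480),interpolation=cv2.INTER_CUBIC))
```

```text
yaw 99.53396480071045
head c [565.6  21.7 124.8]
backtop [556. 322.]
fronttop [556. 378.]
L [434. 304.]
Rr [678. 304.]
tl [513. 378.]
mb [363.8 192.8]
mf [361.4 226.8]
fb [551.5 192.6]
ff [543.8 226.6]
flb [348.2 187.2]
flf [345.6 234.3]
head in rail axes -45.378919004797105 0.20696494553529554 -0.1616720960869884
```

View pics/w3d.png

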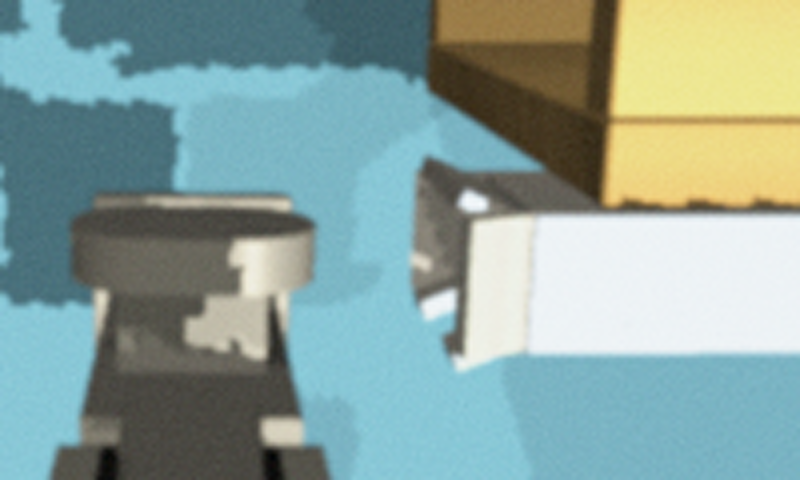

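By eye the head sits about 1.5 mm too far towards the robot compared with the rail axis. I'll shift it and approach the flare.

>>> carry_out(steps="-1.3 0 -0.2 0 10; 0 4 0 0 10; 0 5 0 0 10; 0 5 0 0 10; 0 4 0 0 10; 0 2 0 0 10; 0 2 0 0 10; 0 2 0 0 10; 0 0 0 0 10")

```text
time_s: 9.12
tool_pos: [584.6, 49.6, 169.5]
tool_rot: [-0.084, 0.996, 0.0, 0.0]
wrist_force: [-0.4, -0.1, -1.4]
gripper_width: 17.2
grip_force: 58.8
```

>>> carry_out(steps="0 1.5 0 0 10; 0 1.5 0 0 10; 0 1.5 0 0 10; 0 1.5 0 0 10; 0 0 0 0 10")

```text
time_s: 9.75
tool_pos: [583.6, 55.5, 169.5]
tool_rot: [-0.084, 0.996, -0.0, -0.0]
wrist_force: [-0.2, 0.5, -1.1]
gripper_width: 17.0
grip_force: 58.8
```

>>> carry_out(steps="0 1.5 0 0 10; 0 1.5 0 0 10; 0 1.5 0 0 10; 0 1.5 0 0 10; 0 1.5 0 0 10; 0 1.5 0 0 10; 0 0 0 0 10")

```text
time_s: 10.62
tool_pos: [582.1, 64.4, 169.5]
tool_rot: [-0.084, 0.996, 0.0, 0.0]
wrist_force: [0.2, 0.2, -1.1]
gripper_width: 17.0
grip_force: 58.8
```

>>> carry_out(steps="0 1.5 0 0 10; 0 1.5 0 0 10; 0 1.5 0 0 10; 0 1.5 0 0 10; 0 0 0 0 10")

```text
time_s: 11.25
tool_pos: [581.1, 70.3, 169.5]
tool_rot: [-0.084, 0.996, 0.0, -0.0]
wrist_force: [-0.1, 0.6, -1.1]
gripper_width: 16.9
grip_force: 58.8
```

```bash
cat > st.py <<'E'
from h import *
s=bot.read_state();a=np.radians(99.55);X=np.array([np.cos(a),np.sin(a),0]);Y=np.array([-np.sin(a),np.cos(a),0])
d=s["tool_pos"]-22*0-np.array([558.3,66.5,169.5])+22*Y;f=s["wrist_force"]
print("t",s["time_s"],"head",(d@X).round(2),(d@Y).round(2),d[2].round(2),"F",(f@X).round(2),(f@Y).round(2),f[2].round(2),"tq",s["ft_torque"].round(3),"w",s["gripper_width"])
E
python3 st.py
```

```text
t 11.25 head -0.01 -1.11 -0.02 F 0.57 0.01 -1.06 tq [0.005 0.03  0.014] w 16.929082198154365
```

>>> carry_out(steps="0 2 0 0 10; 0 2 0 0 10; 0 2 0 0 10; 0 2 0 0 10; 0 0 0 0 10")

```text
time_s: 11.88
tool_pos: [579.7, 78.3, 169.5]
tool_rot: [-0.084, 0.996, 0.0, -0.0]
wrist_force: [0.3, 0.5, -1.4]
gripper_width: 17.2
grip_force: 58.8
```

>>> carry_out(steps="0 2 0 0 10; 0 2 0 0 10; 0 2 0 0 10; 0 2 0 0 10; 0 0 0 0 10")

```text
time_s: 12.5
tool_pos: [578.4, 86.1, 169.5]
tool_rot: [-0.084, 0.996, -0.0, 0.0]
wrist_force: [-0.6, 0.1, -1.8]
gripper_width: 17.2
grip_force: 58.8
```

>>> carry_out(steps="0 2 0 0 10; 0 2 0 0 10; 0 2 0 0 10; 0 2 0 0 10; 0 2 0 0 10; 0 0 0 0 10")

```text
time_s: 13.25
tool_pos: [576.9, 96.0, 169.6]
tool_rot: [-0.084, 0.996, 0.0, 0.0]
wrist_force: [2.4, -0.6, -1.6]
gripper_width: 17.1
grip_force: 58.9
```

```bash
python3 st.py
```

```text
t 13.25 head 26.0 -1.28 0.08 F -1.03 -2.25 -1.63 tq [-0.154 -0.586 -0.008] w 17.060858162427557
```

The head is in the channel and the brake has engaged. I'll slide to about 76 mm, short of the earliest possible pin contact at 82 mm.

>>> carry_out(steps="0 2 0 0 10; 0 3 0 0 10; 0 3 0 0 10; 0 3 0 0 10; 0 3 0 0 10; 0 3 0 0 10; 0 3 0 0 10; 0 2 0 0 10; 0 2 0 0 10; 0 2 0 0 10")

```text
time_s: 14.5
tool_pos: [572.5, 121.6, 169.5]
tool_rot: [-0.084, 0.996, -0.0, 0.0]
wrist_force: [2.4, -1.4, -1.7]
gripper_width: 16.9
grip_force: 58.9
```

```bash
cat >> st.py <<'E'
t=s["ft_torque"];print("tqY",(t@Y).round(3),"tqX",(t@X).round(3))
E
python3 st.py
```

```text
t 14.5 head 51.96 -1.09 -0.01 F -1.81 -2.18 -1.73 tq [-0.232 -0.706  0.077] w 16.876208308392908
tqY 0.346 tqX -0.658
```

>>> carry_out(steps="0 2 0 0 10; 0 3 0 0 10; 0 3 0 0 10; 0 3 0 0 10; 0 3 0 0 10; 0 2 0 0 10; 0 1 0 0 10; 0 1 0 0 10; 0 1 0 0 10; 0 1 0 0 10")

```text
time_s: 15.75
tool_pos: [569.1, 141.2, 169.5]
tool_rot: [-0.084, 0.996, -0.0, 0.0]
wrist_force: [2.2, -1.6, -1.7]
gripper_width: 17.1
grip_force: 58.9
```

```bash
python3 st.py
```

```text
t 15.75 head 71.86 -1.06 -0.02 F -1.93 -1.91 -1.72 tq [-0.236 -0.755  0.107] w 17.07234295113953
tqY 0.358 tqX -0.705
```

>>> carry_out(steps="0 1 0 0 10; 0 1 0 0 10; 0 1 0 0 10; 0 1 0 0 10; 0 1 0 0 10; 0 1 0 0 10")

```text
time_s: 16.5
tool_pos: [568.1, 147.2, 169.5]
tool_rot: [-0.084, 0.996, 0.0, 0.0]
wrist_force: [2.4, -1.1, -1.6]
gripper_width: 17.2
grip_force: 58.9
```

```bash
python3 st.py
```

```text
t 16.5 head 77.94 -1.05 -0.02 F -1.52 -2.22 -1.62 tq [-0.319 -0.771  0.068] w 17.17414592227841
tqY 0.442 tqX -0.707
```

>>> carry_out(steps="0 1 0 0 10; 0 1 0 0 10; 0 1 0 0 10; 0 1 0 0 10")

```text
time_s: 17.0
tool_pos: [567.4, 151.1, 169.5]
tool_rot: [-0.084, 0.996, 0.0, -0.0]
wrist_force: [2.0, -1.4, -1.6]
gripper_width: 17.7
grip_force: 58.9
```

```bash
python3 st.py
```

```text
t 17.0 head 81.94 -1.02 -0.04 F -1.75 -1.69 -1.61 tq [-0.277 -0.791  0.029] w 17.69896455657496
tqY 0.404 tqX -0.734
```

>>> carry_out(steps="0 1 0 0 10; 0 1 0 0 10; 0 1 0 0 10; 0 1 0 0 10")

```text
time_s: 17.5
tool_pos: [566.8, 155.1, 169.5]
tool_rot: [-0.084, 0.996, 0.0, 0.0]
wrist_force: [2.8, -1.4, -1.3]
gripper_width: 17.3
grip_force: 58.9
```

```bash
python3 st.py
```

```text
t 17.5 head 85.93 -1.06 -0.03 F -1.87 -2.57 -1.33 tq [-0.255 -0.718  0.109] w 17.285897067671293
tqY 0.37 tqX -0.666
```

>>> carry_out(steps="0 1 0 0 10; 0 1 0 0 10; 0 1 0 0 10; 0 1 0 0 10")

```text
time_s: 18.0
tool_pos: [566.1, 159.0, 169.5]
tool_rot: [-0.084, 0.996, -0.0, -0.0]
wrist_force: [2.5, -0.8, -2.1]
gripper_width: 17.3
grip_force: 58.9
```

```bash
python3 st.py
```

```text
t 18.0 head 89.92 -1.02 -0.03 F -1.18 -2.29 -2.06 tq [-0.274 -0.764  0.085] w 17.304455084544312
tqY 0.397 tqX -0.708
```

>>> carry_out(steps="0 1 0 0 10; 0 1 0 0 10; 0 1 0 0 10; 0 1 0 0 10")

```text
time_s: 18.5
tool_pos: [565.4, 162.9, 169.5]
tool_rot: [-0.084, 0.996, -0.0, -0.0]
wrist_force: [2.1, -1.0, -1.4]
gripper_width: 16.9
grip_force: 58.9
```

```bash
python3 st.py
```

```text
t 18.5 head 93.93 -1.01 -0.04 F -1.33 -1.94 -1.38 tq [-0.272 -0.76   0.101] w 16.88900511247242
tqY 0.394 tqX -0.704
```

>>> carry_out(steps="0 1 0 0 10; 0 1 0 0 10; 0 1 0 0 10; 0 1 0 0 10")

```text
time_s: 19.0
tool_pos: [564.7, 166.9, 169.5]
tool_rot: [-0.084, 0.996, -0.0, 0.0]
wrist_force: [3.2, -1.2, -1.9]
gripper_width: 16.9
grip_force: 58.9
```

```bash
python3 st.py
```

```text
t 19.0 head 97.95 -1.02 -0.01 F -1.68 -2.94 -1.88 tq [-0.246 -0.734  0.07 ] w 16.866200167530454
tqY 0.365 tqX -0.683
```

>>> carry_out(steps="0 1 0 0 10; 0 1 0 0 10; 0 1 0 0 10; 0 1 0 0 10")

```text
time_s: 19.5
tool_pos: [564.1, 170.8, 169.5]
tool_rot: [-0.084, 0.996, -0.0, 0.0]
wrist_force: [2.6, -0.2, -1.7]
gripper_width: 17.2
grip_force: 58.9
```

```bash
python3 st.py
```

```text
t 19.5 head 101.91 -1.03 -0.01 F -0.66 -2.57 -1.73 tq [-0.251 -0.792  0.069] w 17.18798098411931
tqY 0.379 tqX -0.74
```

>>> carry_out(steps="0 1 0 0 10; 0 1 0 0 10; 0 1 0 0 10; 0 1 0 0 10")

```text
time_s: 20.0
tool_pos: [563.4, 174.7, 169.5]
tool_rot: [-0.084, 0.996, -0.0, 0.0]
wrist_force: [3.0, -0.5, -0.9]
gripper_width: 17.3
grip_force: 58.9
```

```bash
python3 st.py
```

```text
t 20.0 head 105.89 -1.03 -0.03 F -1.03 -2.9 -0.9 tq [-0.319 -0.748  0.102] w 17.27048864922084
tqY 0.439 tqX -0.685
```

>>> carry_out(steps="0 1 0 0 10; 0 1 0 0 10")

```text
time_s: 20.25
tool_pos: [563.1, 176.7, 169.5]
tool_rot: [-0.084, 0.996, -0.0, -0.0]
wrist_force: [3.0, -2.0, -1.7]
gripper_width: 17.1
grip_force: 58.9
```

```bash
python3 st.py
```

```text
t 20.25 head 107.92 -0.98 -0.04 F -2.46 -2.67 -1.69 tq [-0.363 -0.721  0.091] w 17.124577873559243
tqY 0.478 tqX -0.65
```

The drag is rising, which is likely the pin. Smaller steps from here.

>>> carry_out(steps="0 0.5 0 0 10; 0 0.5 0 0 10")

```text
time_s: 20.5
tool_pos: [562.9, 177.7, 169.5]
tool_rot: [-0.084, 0.996, -0.0, -0.0]
wrist_force: [2.9, -2.3, -1.3]
gripper_width: 17.4
grip_force: 58.9
```

```bash
python3 st.py
```

```text
t 20.5 head 108.86 -1.0 -0.04 F -2.74 -2.45 -1.28 tq [-0.358 -0.805  0.079] w 17.3666817485992
tqY 0.486 tqX -0.734
```

>>> carry_out(steps="0 0.5 0 0 10; 0 0.5 0 0 10")

```text
time_s: 20.75
tool_pos: [562.8, 178.4, 169.5]
tool_rot: [-0.084, 0.996, -0.0, 0.0]
wrist_force: [3.5, -4.5, -2.2]
gripper_width: 17.1
grip_force: 58.9
```

```bash
python3 st.py
```

```text
t 20.75 head 109.6 -1.02 -0.04 F -5.04 -2.69 -2.19 tq [-0.944 -0.832  0.123] w 17.13454775472903
tqY 1.069 tqX -0.664
```

It's in contact with the block. I'll hold and raise the press gradually.

>>> carry_out(steps="0 0.2 0 0 10; 0 0 0 0 10")

```text
time_s: 21.0
tool_pos: [562.8, 178.4, 169.5]
tool_rot: [-0.084, 0.997, -0.0, 0.0]
wrist_force: [3.8, -4.4, -0.8]
gripper_width: 17.4
grip_force: 58.9
```

```bash
python3 st.py
```

```text
t 21.0 head 109.63 -1.04 0.0 F -5.0 -3.03 -0.78 tq [-1.002 -0.889  0.09 ] w 17.361600539165305
tqY 1.136 tqX -0.71
```

>>> carry_out(steps="0 0.3 0 0 10; 0 0.3 0 0 10; 0 0 0 0 10")

```text
time_s: 21.38
tool_pos: [562.8, 178.6, 169.5]
tool_rot: [-0.083, 0.997, -0.001, 0.0]
wrist_force: [3.6, -5.6, -1.2]
gripper_width: 16.8
grip_force: 59.0
```

```bash
python3 st.py
```

```text
t 21.375 head 109.8 -1.07 0.0 F -6.1 -2.65 -1.24 tq [-1.439 -0.956  0.225] w 16.780936559469698
tqY 1.578 tqX -0.704
```

>>> carry_out(steps="0 0.3 0 0 10; 0 0.3 0 0 10; 0 0.3 0 0 10; 0 0.3 0 0 10; 0 0 0 0 10")

```text
time_s: 22.0
tool_pos: [562.8, 179.0, 169.6]
tool_rot: [-0.083, 0.997, -0.002, 0.0]
wrist_force: [4.4, -9.8, -1.3]
gripper_width: 17.4
grip_force: 59.1
```

```bash
python3 st.py
```

```text
t 22.0 head 110.17 -1.14 0.08 F -10.44 -2.72 -1.34 tq [-2.443 -1.075  0.289] w 17.37895729766088
tqY 2.588 tqX -0.655
```

>>> carry_out(steps="0 0 0 0 10; 0 0 0 0 10; 0 0 0 0 10; 0 0 0 0 10; 0 0 0 0 10; 0 0 0 0 10")

```text
time_s: 22.75
tool_pos: [562.9, 179.0, 169.6]
tool_rot: [-0.083, 0.997, -0.002, 0.0]
wrist_force: [4.1, -10.0, -1.1]
gripper_width: 17.1
grip_force: 59.1
```

```bash
python3 st.py
```

```text
t 22.75 head 110.17 -1.16 0.1 F -10.55 -2.4 -1.06 tq [-2.443 -1.125  0.199] w 17.134174008813954
tqY 2.596 tqX -0.704
```

>>> carry_out(steps="0 -0.4 0 0 10; 0 -0.4 0 0 10; 0 -0.4 0 0 10; 0 -0.3 0 0 10; 0 0 0 0 10")

```text
time_s: 23.38
tool_pos: [562.8, 178.6, 169.6]
tool_rot: [-0.084, 0.997, -0.001, 0.0]
wrist_force: [4.0, -4.3, -0.8]
gripper_width: 17.2
grip_force: 59.1
```

```bash
python3 st.py
```

```text
t 23.375 head 109.77 -1.06 0.05 F -4.9 -3.2 -0.77 tq [-1.157 -0.934  0.132] w 17.150022098791336
tqY 1.296 tqX -0.729
```

>>> carry_out(steps="0 0 0 0 10; 0 0 0 0 10", newtons=20)

```text
time_s: 23.62
tool_pos: [562.8, 178.6, 169.6]
tool_rot: [-0.084, 0.997, -0.001, 0.0]
wrist_force: [3.8, -4.9, -1.4]
gripper_width: 17.3
grip_force: 59.1
```

>>> carry_out(steps="0 0 0 0 20; 0 0 0 0 24; 0 0 0 0 30; 0 0 0 0 36; 0 0 0 0 44; 0 0 0 0 44")

```text
time_s: 24.38
tool_pos: [562.7, 179.2, 169.5]
tool_rot: [-0.084, 0.996, 0.0, -0.0]
wrist_force: [-0.6, -0.5, -0.7]
gripper_width: 43.7
grip_force: 0.0
```

```bash
python3 st.py
python3 - <<'E'
from h import *
im=bot.snapshot("wrist");cv2.imwrite("pics/r1.png",cv2.cvtColor(im,cv2.COLOR_RGB2BGR))
E
```

```text
t 24.375 head 110.39 -1.01 -0.0 F -0.4 0.68 -0.68 tq [ 0.045  0.035 -0.004] w 43.68479751177854
tqY -0.05 tqX 0.027
```

>>> carry_out(steps="0 0 -5 0 50; 0 0 -10 0 50; 0 0 -15 0 50; 0 0 -20 0 50; 0 0 -25 0 50; 0 0 -25 0 50; -20 0 -20 0 50; -30 0 0 0 50; -20 0 0 0 50; 0 0 0 0 50")

```text
time_s: 25.68
tool_pos: [632.5, 190.8, 289.4]
tool_rot: [-0.084, 0.996, -0.0, -0.0]
wrist_force: [0.2, -0.0, 0.9]
gripper_width: 50.2
grip_force: 0.0
```

```bash
python3 st.py
python3 - <<'E'
from h import *
c=bot.get_calibration("wrist");im=cv2.cvtColor(bot.snapshot("wrist"),cv2.COLOR_RGB2BGR);cv2.imwrite("pics/r2.png",im)
a=np.radians(99.55);RX=np.array([np.cos(a),np.sin(a),0]);RY=np.array([-np.sin(a),np.cos(a),0])
M=np.array([558.3,66.5,125]);H=M+RX*110.4-RY*1
P=H-22*RY+[0,0,77]
print("tab top corners pred",[proj(c,P+sx*9*RX+sy*7*RY).tolist() for sx,sy in((-1,-1),(1,-1),(1,1),(-1,1))])
u,v=proj(c,P).astype(int)
hsv=cv2.cvtColor(im,cv2.COLOR_BGR2HSV);p=hsv[v-40:v+40:3,u-45:u+45:2]
print(u,v);[print("".join("#" if q[1]<70 and q[2]>150 else "+" if q[1]<70 and q[2]>60 else "x" if q[2]<=60 else "." for q in r)) for r in p]
E
```

```text
t 25.675 head 110.31 -71.78 119.88 F -0.07 -0.24 0.88 tq [0.007 0.027 0.032] w 50.18802757156478
tqY -0.011 tqX 0.026
tab top corners pred [[265.2, 128.2], [291.5, 128.2], [291.8, 106.7], [265.1, 106.7]]
278 117
.............................................
#############################################
#############################################
#############################################
#############################################
#############################################
#############################################
#############################################
#############################################
++++++++++++++++++++##############+####++####
.............+++++++++#########+.............
.............+++###############+.............
.............+++###############+.............
.............+++################.............
.............+++################.............
.............+++################.............
.............###################.............
.............+#################..............
.............+#################..............
.............+#################..............
.............+#################..............
.............##################..............
.............++#++++#++##+++###..............
.............+++++++++++++++++#..............
.............###################.............
.............###################.............
.............................................
```

```bash
python3 -c "
from plant import bot
print(bot.read_state()['qvel'].round(3));print(bot.close_job())"
```

```text
[ 0.001 -0.025 -0.027 -0.003  0.    -0.   ]
the job is handed in; nothing more can be done
None
```

The grey hook carrier is on the rail, pressed against the stop at about 8.5 N for about 0.75 s, then released and left hanging upright; the job is handed in at about 26 s, with no verdict shown and the pin's final position not directly checked.

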